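# Fit a camera stud in the desk clamp and prove the clamp screw

## Robot

A 7-joint arm with a two-finger parallel gripper is mounted at the origin on the work surface. World frame = base frame: x ahead of the robot, y to its left, z up, the work surface at z = 0. Lengths are in m, angles in rad, forces in N, time in s.
With the tool pointing down it reaches from about 0.425 to 0.875 m from the base axis. Payload 4.7 kg.
Tool frame: the origin (TCP) lies where the fingers leave the gripper's body, on its centre line; the fingertips stand 70 mm ahead of it and the grasp point (between the pads) lies 51 mm ahead of it; z points along the fingers, y is the line along which they close (so a half turn about z gives the same grasp; the last joint's range is limited). The gripper opens to 87 mm and grips with 3 to 60 N. Pads are 19 mm wide; open, the fingers measure 117 mm over their backs; the gripper's body (75 mm by 190 mm) begins 51 mm behind the grasp point.
Start: joints at [1.262, 0.321, -0.07, 1.45, 0.023, 1.371, -0.057], TCP at [0.206, -0.616, 0.292] pointing down, gripper open.
Joint ranges: [-2.86, 2.86], [-0.3, 2.09], [-1.38, 1.24], [0.06, 2.45], [-1.56, 4.7], [0.09, 2.05], [-2.69, 2.69]. Speed limits (rad/s): [2.57, 2.57, 3.14, 3.14, 3.14, 3.14, 3.14].

## Interface

Orientations are given as a rotation vector (axis times angle).
In Python, from bench import get_state, get_image, get_calibration, close_job gives the robot as it stands.
- The arm moves only by the tool send_rows, never from a script. Its argument "rows" is a list of rows, each an object of numbers: "hand": the finger opening in mm, from 0 to 87; "x", "y", "z": the shift along the world's x, y, z in mm; "roll": the turn about the world's z in degrees. A call has 1 to 10 rows; each row shifts and turns the commanded pose from where the row before left it; what a row does not reach is not made up. A row lasts 1/10 s, in which the tool goes at most 50 mm and 8.59 degrees, less where a joint would pass 70% of its speed; a pose out of reach is approached as far as the arm can. A call is refused whole if a number of a shift passes 50 or a number of a turn 8.59, either way. A call with a gripper value outside its range is refused whole. The fingers move at their own pace and stop on an object; "force" is the grip in N (left out, the last holds). Time passes only in rows, so rows that do not move let the fingers close. It gives the time, the measured TCP pose, the force, the opening and the grip force at its end, in the units of the state.
- get_state(): the state, without advancing time (a new reading comes with each control period).
- get_image(name): name is "scene" or "top"; returns the picture (400x640x3 uint8, blue, green, red); there is no depth.
- get_calibration(name): a dict with "mtx" (3x3 intrinsics, pixels), "world_from_camera" (4x4, takes a point from camera to world coordinates). Camera axes: x right, y down, z forward; pixel columns grow to the right and rows downward; lengths in m; the calibration is good to about 2 mm. A picture is of the moment at which its call begins. get_calibration takes no time and is no camera call.
- close_job(): hands the job in; it is judged then, once.
The state is a dict: "time": time; "joint_positions": joint angles; "qd": joint speeds; "joint_torque": joint torques, N m; "position": TCP position; "tool_rot": TCP orientation; "ft_force": force on the tool from outside, world axes, zero at the start; "torque": the same for the moment, N m; "grip_width": opening from 0.0 (shut) to 1.0 (fully open); "grip_force": force on a finger pad.
Only numpy, scipy, OpenCV 4.12 (cv2) and the standard library are available. Lean on these libraries where they do the work, as an engineer would, in place of code of your own. Each camera call takes 0.05 s, during which the arm holds its last target. There are 200 camera calls.

## Task

Take the steel camera stud out of its wooden parking block and set it fully home in the socket of the desk clamp. Then swing the clamp's lever clockwise until it stops over the stud's flange, and lean on the lever's upright grip in the tightening direction with about 10 N, steadily for a full second, never much harder, to prove that the screw holds without turning further. Last, tug the stud straight up gently, with about 10 N more than its weight, for about half a second to check that it is held, let go with the stud home and the clamp still shut, and leave the other things on the desk where they are.

Things in the scene. Friction and masses are not known exactly. Their poses are not given: they have to be found in the camera images.
- stud: loose steel camera stud, about 0.28 to 0.44 kg, round about z, origin at the centre of its lower end. Upwards: pin 18 mm in diameter to z = 30 mm (lowest 6 mm taper to 12 mm), flange 56 mm in diameter, z = 30 to 38 mm, neck 18 mm in diameter, z = 38 to 118 mm (grasp it above z = 75 mm), thin brass thread to z = 128 mm. Starts upright, pin down in the parking block, flange resting on it
- mouth (a point): centre of the mouth of the clamp's socket, in the top of the aluminium block (85 x 85 mm, 42 mm high, fixed). Vertical hole, 21 mm in diameter, 3 mm chamfer, 34 mm deep: when home the stud's flange rests on the block, the stud's origin 30 mm below this point. Its x and y axes are those of the clamp; the clamp screw's axis stands 70 mm away along +y
- clamp_screw: steel screw turning about its vertical z axis, origin on that axis at desk height; the frame turns with it. Dog along its -y, lever along its +y. Starts open, dog 0.8 to 1.4 rad counter-clockwise (from above) of the line to the socket. Closes clockwise with 0.15 N m friction (1.5 N at the grip), stays where left
- dog_tip (a point): middle of the end of the dog, a steel finger on the screw, 14 mm wide, reaching 57 mm from the axis, 53 to 62 mm above the desk: 3 mm above the flange of a stud at home; lifted, it springs up 0.25 mm per N. The screw meets a solid stop when the dog points at the socket's centre to within 0.15 rad either way; the stop's angle differs each time and can only be felt
- lever_grip (a point): centre of the top of the lever's upright black grip, a cylinder 18 mm in diameter, 68 to 126 mm above the desk, fixed on the end of the lever (round bar 11 mm thick, centre 72 mm above the desk), 100 mm from the screw's axis. At the stop the lever bends like a stiff spring: the grip yields about 0.25 mm per N sideways
- rack: wooden parking block, 80 x 80 mm, 42 mm high, fixed to the desk, with a hole 24 mm in diameter and 36 mm deep in which the stud starts; origin at the centre of its underside. It stands left or right of the clamp
- player: bystander: flat portable tape player, 85 x 115 mm, 34 mm high (38 mm over its keys), fixed, on the other side of the clamp from the parking block; origin at the centre of its underside
- tape_a: bystander: loose cassette, 64 x 102 x 12 mm, lying between robot and clamp; origin at the centre of its underside
- tape_b: bystander: loose cassette, 64 x 102 x 12 mm, lying beyond the clamp; origin at the centre of its underside
- mug: bystander: loose mug, 80 mm across, 90 mm high; origin at the centre of its underside
- tape_roll: bystander: loose roll of sticky tape, 64 mm across, 24 mm high, lying flat; origin at the centre of its underside
- driver: bystander: loose screwdriver lying beyond the clamp; origin at its middle, underside
Not all that is in view belongs to the job. Leave any blue, pink or purple look-alike of the stud alone.

How it is judged:
By the outcome, as a careful person would: the job done as asked, in the order asked, and still so for the second after the job is handed in, with the robot touching nothing.
It also fails if it takes over 72 s, if anything falls off the work surface, if the arm or the gripper's body presses on something with over 40 N, if the wrist force passes 120 N, or if a joint passes its speed limit or range.

## Working session

There is one attempt and no reset: what is moved stays moved. The work goes in short steps, Python scripts to look and compute and a tool call to move; the robot and the scene stay as the last step left them, time stands still between calls to the robot, and variables do not carry over. Pictures are saved under pics/ and viewed, at most 10 in all, crops included, and the job is handed in when it is done.

Besides the shell and the picture viewer there is one more tool, called in YAML: its name, and indented under it one key for each argument. send_rows: Moves the arm, as the interface text tells. Its arguments: {"type":"object","properties":{"rows":{"type":"array","items":{"type":"object","properties":{"hand":{"type":"number"},"x":{"type":"number"},"y":{"type":"number"},"z":{"type":"number"},"roll":{"type":"number"}}}},"force":{"type":"number"}},"required":["rows"]}

```bash
mkdir -p pics; ls; python3 - <<'E'
from bench import *
import cv2
for n in("scene","top"):
    cv2.imwrite(f"pics/{n}0.png",get_image(n)); c=get_calibration(n); print(n,c["mtx"],c["world_from_camera"])
s=get_state();print(s)
E
```

```text
pics
scene [[434.86262163   0.         320.96057254]
 [  0.         434.86262163 198.20848897]
 [  0.           0.           1.        ]] [[ 2.88614021e-01  7.25335448e-01 -6.24972347e-01  1.22294855e+00]
 [ 9.57445496e-01 -2.18824836e-01  1.88185581e-01 -1.86188291e-01]
 [-2.61798777e-04 -6.52689957e-01 -7.57625073e-01  9.34666064e-01]
 [ 0.00000000e+00  0.00000000e+00  0.00000000e+00  1.00000000e+00]]
top [[443.11164631   0.         321.53149782]
 [  0.         443.11164631 203.16163947]
 [  0.           0.           1.        ]] [[-0.00312266 -0.98604178  0.16646876  0.33235712]
 [-0.99998313  0.00389431  0.00430921  0.03200162]
 [-0.00489734 -0.1664525  -0.98603731  1.18162275]
 [ 0.          0.          0.          1.        ]]
{'time': 0.1, 'joint_positions': array([ 1.26211747,  0.32176262, -0.07007666,  1.45154994,  0.02259314,
        1.37078624, -0.05690171]), 'qd': array([-7.16445565e-04, -3.54977911e-03, -2.52796765e-04, -4.41968141e-03,
       -3.56041477e-05, -1.06766338e-03,  2.85817949e-04]), 'joint_torque': array([-1.66609411e-04, -4.92572379e+01, -4.05823784e-01, -3.13396668e+01,
       -6.41825167e-02,  3.95200239e-02,  7.69706185e-05]), 'position': array([ 0.20602211, -0.61609517,  0.29126332]), 'tool_rot': array([-3.09910427e+00, -5.04578031e-01,  5.69686041e-04]), 'ft_force': array([-0.52954173,  1.49574924, -0.28674399]), 'torque': array([ 0.03035594, -0.00246643,  0.00777968]), 'grip_force': 0.0, 'grip_width': 0.9960935331492656}
```

View pics/scene0.png

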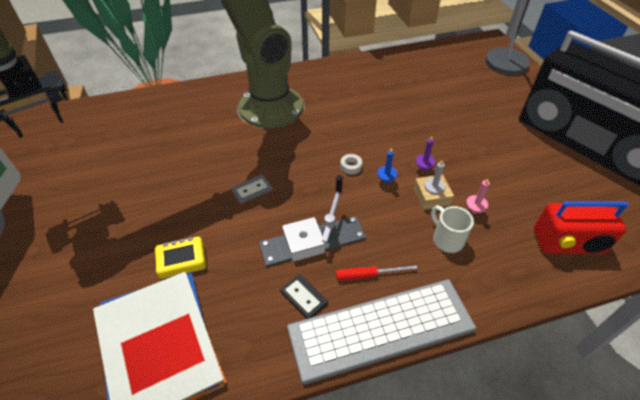

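View pics/top0.png

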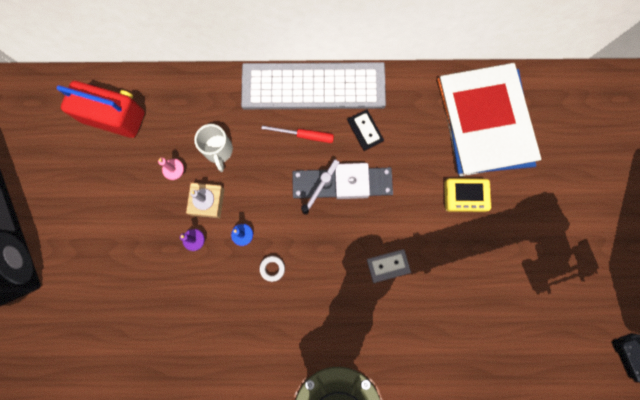

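The candidates for the stud are the silver one in the wooden block (scene 438,178; top 203,197), blue (388,167; 242,234), purple (427,152; 193,238) and pink (480,196; 172,169). Only the silver one is steel and stands in a wooden block. I'll confirm that in one crop and look at the clamp there too.

```bash
python3 - <<'E'
import cv2,numpy as np
t=cv2.imread("pics/top0.png");s=cv2.imread("pics/scene0.png")
f=lambda im,x,y,w,h,k:cv2.resize(im[y:y+h,x:x+w],(w*k,h*k),interpolation=cv2.INTER_CUBIC)
a=np.hstack([f(t,180,170,50,50,6),f(t,285,150,83,50,6)][:2]);b=np.hstack([f(s,405,145,50,50,6),f(s,270,172,83,50,6)])
c=np.vstack([a,b]);print(c.shape);cv2.imwrite("pics/crop1.png",c)
E
```

```text
(600, 798, 3)
```

View pics/crop1.png

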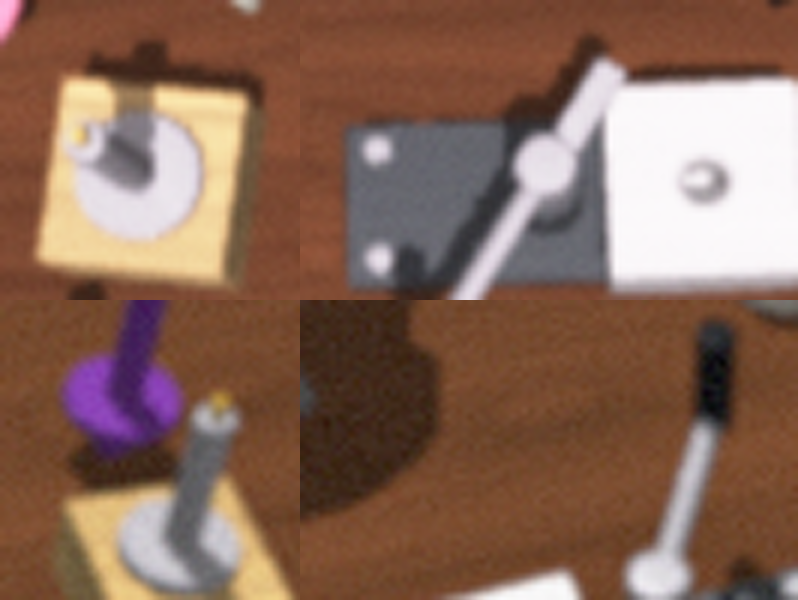

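The crop confirms it: the silver stud with a brass tip stands in the wooden block, with its flange at about top (203,199) and its tip at (193,192). The purple one is a look-alike. The mouth is at top (352,180), the screw at (326,178) and the dog points up and to the right. Next I triangulate these points.

```bash
cat > h.py <<'E'
import cv2,numpy as np
from bench import *
def ray(n,p):
    c=get_calibration(n);T=c["world_from_camera"]
    d=T[:3,:3]@np.linalg.solve(c["mtx"],[p[0],p[1],1]);return T[:3,3],d/np.linalg.norm(d)
def plane(n,p,z):
    o,d=ray(n,p);return o+d*(z-o[2])/d[2]
def tri(pt,ps):
    (a,u),(b,v)=ray("top",pt),ray("scene",ps)
    s=np.linalg.lstsq(np.c_[u,-v],b-a,rcond=None)[0];P,Q=a+u*s[0],b+v*s[1]
    return np.round((P+Q)/2*1000,1),round(np.linalg.norm(P-Q)*1000,1)
def blob(m,x,y,w,h):
    r=np.zeros(m.shape,np.uint8);r[y:y+h,x:x+w]=1;m=(m.astype(np.uint8)&r)
    n,_,st,ce=cv2.connectedComponentsWithStats(m);i=1+np.argmax(st[1:,4]) if n>1 else 0
    return ce[i],st[i]
E
python3 - <<'E'
from h import *
t=cv2.imread("pics/top0.png").astype(int);s=cv2.imread("pics/scene0.png").astype(int)
sat=lambda i:i.max(2)-i.min(2)
k=lambda X,Y,x,y:((X+.5)/6-.5+x,(Y+.5)/6-.5+y)
# hole: darker inside white block
ht=blob(t.mean(2)<205,345,172,15,16);hs=blob(s.mean(2)<190,295,228,16,14)
print("hole px",ht,hs,tri(ht[0],hs[0]))
bt=blob((sat(t)<25)&(t.mean(2)>200),335,160,36,42);print("block top",bt)
gt=blob(t.max(2)<50,296,200,16,16);gs=blob(s.max(2)<60,330,172,16,24);print("grip px",gt,gs)
print("thread",tri(k(80,133,180,170),k(221,98,405,145)),"flange",tri(k(139,176,180,170),k(180,245,405,145)))
print("necktop",tri(k(86,143,180,170),k(216,115,405,145)))
print("hub top px->",plane("top",k(245,163,285,150),.08),"dog tip",plane("top",k(312,66,285,150),.062))
print("mouth at42",plane("top",ht[0],.042),plane("scene",hs[0],.042))
print("flange at50",plane("top",k(139,176,180,170),.050),plane("scene",k(180,245,405,145),.05))
wt=blob((t[:,:,2]-t[:,:,0]>40)&(t[:,:,2]>190),183,178,42,44);print(wt)
print("bolts", plane("top",k(77,150,285,150),.012),plane("top",k(79,258,285,150),.012))
E
python3 - <<'E'
import cv2,numpy as np
t=cv2.imread("pics/top0.png");s=cv2.imread("pics/scene0.png")
f=lambda im,x,y,w,h,k:cv2.resize(im[y:y+h,x:x+w],(w*k,h*k),interpolation=cv2.INTER_CUBIC)
cv2.imwrite("pics/crop2.png",np.hstack([f(t,290,190,40,60,8),f(s,280,210,60,60,8)]))
E
```

```text
hole px (array([352.70588235, 180.23529412]), array([349, 177,   8,   7,  34], dtype=int32)) (array([302.71111111, 234.2       ]), array([299, 231,   8,   7,  45], dtype=int32)) (array([586.4, -44.2,  39.7]), np.float64(2.5))
block top (array([351.63945578, 179.44412051]), array([ 335,  161,   34,   36, 1029], dtype=int32))
grip px (array([304.41025641, 208.82051282]), array([302, 204,   6,  10,  39], dtype=int32)) (array([338.72413793, 183.94252874]), array([336, 176,   6,  17,  87], dtype=int32))
thread (array([537.2, 345.5, 142.3]), np.float64(2.7)) flange (array([536.7, 347.3,  47.1]), np.float64(2.1))
necktop (array([535.6, 346.7, 130. ]), np.float64(2.8))
hub top px-> [0.58651783 0.02670805 0.08      ] dog tip [ 0.63367928 -0.0026564   0.062     ]
mouth at42 [ 0.58558816 -0.04520844  0.042     ] [ 0.58828508 -0.04332561  0.042     ]
flange at50 [0.53580593 0.34546415 0.05      ] [0.53905087 0.34663761 0.05      ]
(array([203.68115942, 200.83152174]), array([186, 183,  35,  34, 552], dtype=int32))
bolts [0.60853766 0.10215088 0.012     ] [0.55891435 0.10095981 0.012     ]
```

View pics/crop2.png

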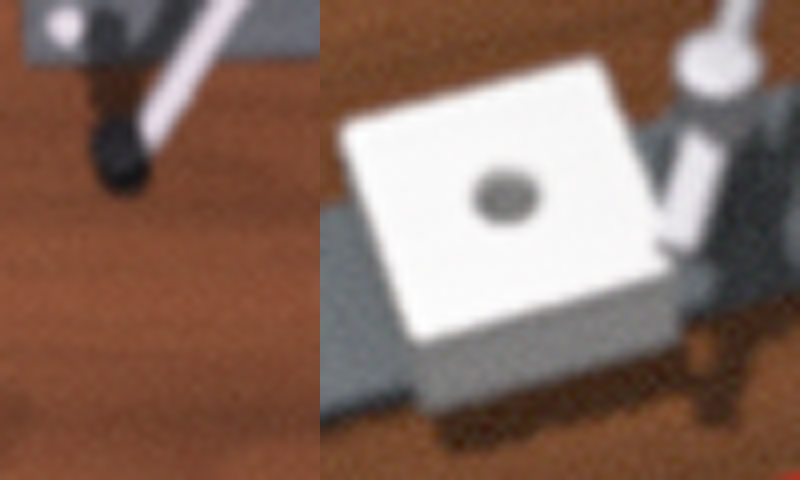

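The heights check out: mouth 40 mm (42 expected), flange 47 (50), neck top 130 (130), thread top 142 (140). That gives:
- Stud at about (537, 346).
- Mouth at about (587, −44), with clamp yaw about 1°.
- Screw at about (585, 26), with the dog about 60° open.
- Grip at about (500, 77).

Now I move.

send_rows:
  rows:
    - {"x": 24,"y": 43,"hand": 60,"roll": -4}
    - {"x": 24,"y": 43,"roll": -4}
    - {"x": 24,"y": 43,"roll": -4}
    - {"x": 24,"y": 43,"roll": -4}
    - {"x": 25,"y": 43,"roll": -2.5}
    - {"x": 25,"y": 43}
    - {"x": 25,"y": 43}
    - {"x": 25,"y": 43}
    - {"x": 25,"y": 43}
    - {"x": 25,"y": 43}

```text
schema error: expected keys hand, x, y, z, roll
```

send_rows:
  rows:
    - {"x": 25,"y": 43}
    - {"x": 23,"y": 43}
    - {"x": 4,"y": 49}
    - {"x": 4,"y": 49}
    - {"x": 4,"y": 49}
    - {"x": 4,"y": 49}
    - {"x": 4,"y": 49}
    - {"x": 4,"y": 49}
    - {"x": 4,"y": 49}
    - {"x": 4,"y": 49}

```text
schema error: expected keys hand, x, y, z, roll
```

send_rows:
  rows:
    - {"x": 5,"y": 49,"z": -20}
    - {"y": 5,"z": -40}
    - {}

```text
schema error: expected keys hand, x, y, z, roll
```

All keys are needed in every row.

send_rows:
  rows:
    - {"x": 24,"y": 43,"z": 0,"hand": 60,"roll": -4}
    - {"x": 24,"y": 43,"z": 0,"hand": 60,"roll": -4}
    - {"x": 24,"y": 43,"z": 0,"hand": 60,"roll": -4}
    - {"x": 24,"y": 43,"z": 0,"hand": 60,"roll": -4}
    - {"x": 25,"y": 43,"z": 0,"hand": 60,"roll": -2.5}
    - {"x": 25,"y": 43,"z": 0,"hand": 60,"roll": 0}
    - {"x": 25,"y": 43,"z": 0,"hand": 60,"roll": 0}
    - {"x": 25,"y": 43,"z": 0,"hand": 60,"roll": 0}
    - {"x": 25,"y": 43,"z": 0,"hand": 60,"roll": 0}
    - {"x": 25,"y": 43,"z": 0,"hand": 60,"roll": 0}

```text
time: 1.1
position: [0.4525, -0.1845, 0.2921]
tool_rot: [3.141, -0.001, -0.0]
ft_force: [0.2, -1.0, 0.5]
grip_width: 0.689
grip_force: 0.0
```

send_rows:
  rows:
    - {"x": 12,"y": 48,"z": 0,"hand": 60,"roll": 0}
    - {"x": 12,"y": 48,"z": 0,"hand": 60,"roll": 0}
    - {"x": 12,"y": 48,"z": 0,"hand": 60,"roll": 0}
    - {"x": 12,"y": 48,"z": 0,"hand": 60,"roll": 0}
    - {"x": 12,"y": 48,"z": 0,"hand": 60,"roll": 0}
    - {"x": 6,"y": 48,"z": 0,"hand": 60,"roll": 0}
    - {"x": 6,"y": 48,"z": 0,"hand": 60,"roll": 0}
    - {"x": 6,"y": 48,"z": 0,"hand": 60,"roll": 0}
    - {"x": 6,"y": 48,"z": 0,"hand": 60,"roll": 0}
    - {"x": 0,"y": 48,"z": 0,"hand": 60,"roll": 0}

```text
time: 2.1
position: [0.5367, 0.2947, 0.2917]
tool_rot: [3.141, -0.003, -0.001]
ft_force: [0.8, -0.5, -0.4]
grip_width: 0.688
grip_force: 0.0
```

send_rows:
  rows:
    - {"x": 0,"y": 48,"z": -30,"hand": 60,"roll": 0}
    - {"x": 0,"y": 0,"z": -40,"hand": 60,"roll": 0}
    - {"x": 0,"y": 0,"z": 0,"hand": 60,"roll": 0}
    - {"x": 0,"y": 0,"z": 0,"hand": 60,"roll": 0}

```text
time: 2.5
position: [0.5363, 0.3349, 0.2253]
tool_rot: [3.14, -0.002, -0.003]
ft_force: [0.9, -0.3, 0.2]
grip_width: 0.693
grip_force: 0.0
```

send_rows:
  rows:
    - {"x": 0,"y": 11,"z": 0,"hand": 60,"roll": 0}
    - {"x": 0,"y": 0,"z": -30,"hand": 60,"roll": 0}
    - {"x": 0,"y": 0,"z": -33,"hand": 60,"roll": 0}
    - {"x": 0,"y": 0,"z": 0,"hand": 60,"roll": 0}

```text
time: 2.9
position: [0.5355, 0.3452, 0.1606]
tool_rot: [3.139, -0.003, -0.006]
ft_force: [-0.0, 0.7, -1.6]
grip_width: 0.691
grip_force: 0.0
```

```bash
python3 - <<'E'
from h import *
f=lambda im,x,y,w,h,k:cv2.resize(im[y:y+h,x:x+w],(w*k,h*k),interpolation=cv2.INTER_CUBIC)
t,s=get_image("top"),get_image("scene");cv2.imwrite("pics/t2.png",t)
cv2.imwrite("pics/c3.png",np.hstack([f(t,150,150,100,120,4),f(s,390,100,100,120,4)]));print(get_state()["position"],get_state()["ft_force"])
E
```

```text
[0.53706068 0.34709026 0.16455195] [ 0.4487475  -0.01172391  0.82788023]
```

View pics/c3.png

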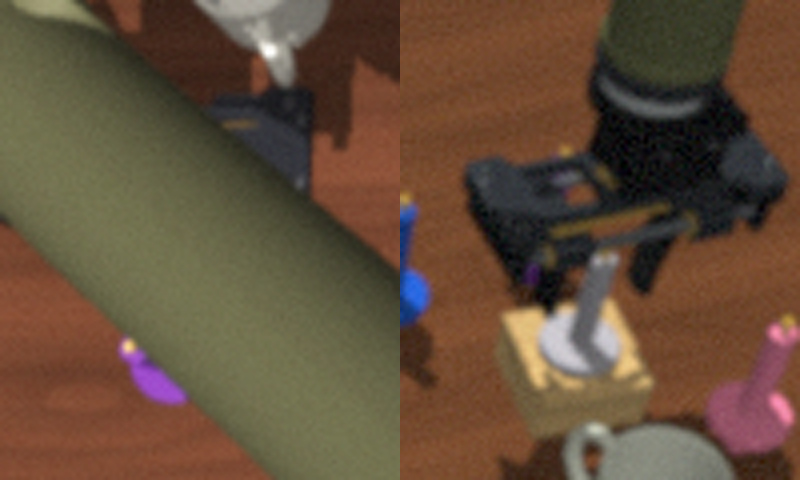

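The stud's neck stands between the open fingers (left panel hidden by the arm). I close now.

send_rows:
  rows:
    - {"x": 0,"y": 0,"z": -2,"hand": 10,"roll": 0}
    - {"x": 0,"y": 0,"z": 0,"hand": 10,"roll": 0}
    - {"x": 0,"y": 0,"z": 0,"hand": 10,"roll": 0}
    - {"x": 0,"y": 0,"z": 0,"hand": 10,"roll": 0}
    - {"x": 0,"y": 0,"z": 0,"hand": 10,"roll": 0}
    - {"x": 0,"y": 0,"z": 0,"hand": 10,"roll": 0}
  force: 40

```text
time: 3.6
position: [0.5362, 0.347, 0.1609]
tool_rot: [3.142, -0.0, 0.0]
ft_force: [0.3, 0.4, 0.7]
grip_width: 0.226
grip_force: 0.0
```

send_rows:
  rows:
    - {"x": 0,"y": 0,"z": 0,"hand": 10,"roll": 0}
    - {"x": 0,"y": 0,"z": 0,"hand": 10,"roll": 0}
    - {"x": 0,"y": 0,"z": 0,"hand": 10,"roll": 0}

```text
time: 3.9
position: [0.5362, 0.3471, 0.1608]
tool_rot: [-3.141, 0.0, -0.0]
ft_force: [0.6, 0.2, -0.1]
grip_width: 0.198
grip_force: 40.0
```

send_rows:
  rows:
    - {"x": 0,"y": 0,"z": 10,"hand": 10,"roll": 0}
    - {"x": 0,"y": 0,"z": 20,"hand": 10,"roll": 0}
    - {"x": 0,"y": 0,"z": 35,"hand": 10,"roll": 0}
    - {"x": 0,"y": 0,"z": 40,"hand": 10,"roll": 0}
    - {"x": 0,"y": 0,"z": 30,"hand": 10,"roll": 0}
    - {"x": 0,"y": 0,"z": 0,"hand": 10,"roll": 0}
    - {"x": 0,"y": 0,"z": 0,"hand": 10,"roll": 0}

```text
time: 4.6
position: [0.5359, 0.3466, 0.2953]
tool_rot: [3.141, -0.0, -0.001]
ft_force: [-0.7, -0.4, -5.1]
grip_width: 0.197
grip_force: 40.0
```

send_rows:
  rows:
    - {"x": 4,"y": -30,"z": 0,"hand": 10,"roll": 0}
    - {"x": 5,"y": -40,"z": 0,"hand": 10,"roll": 0}
    - {"x": 5,"y": -40,"z": 0,"hand": 10,"roll": 0}
    - {"x": 5,"y": -40,"z": 0,"hand": 10,"roll": 0}
    - {"x": 5,"y": -40,"z": 0,"hand": 10,"roll": 0}
    - {"x": 5,"y": -40,"z": 0,"hand": 10,"roll": 0}
    - {"x": 5,"y": -40,"z": 0,"hand": 10,"roll": 0}
    - {"x": 5,"y": -40,"z": 0,"hand": 10,"roll": 0}
    - {"x": 5,"y": -40,"z": 0,"hand": 10,"roll": 0}
    - {"x": 4,"y": -30,"z": 0,"hand": 10,"roll": 0}

```text
time: 5.6
position: [0.5827, -0.0371, 0.2926]
tool_rot: [3.14, -0.005, -0.008]
ft_force: [0.8, -0.4, -3.4]
grip_width: 0.196
grip_force: 40.0
```

send_rows:
  rows:
    - {"x": 0,"y": -10,"z": 0,"hand": 10,"roll": 0}
    - {"x": 0,"y": 0,"z": -40,"hand": 10,"roll": 0}
    - {"x": 0,"y": 0,"z": -20,"hand": 10,"roll": 0}
    - {"x": 0,"y": 0,"z": 0,"hand": 10,"roll": 0}
    - {"x": 0,"y": 0,"z": 0,"hand": 10,"roll": 0}

```text
time: 6.1
position: [0.5835, -0.0423, 0.2348]
tool_rot: [-3.141, -0.002, 0.004]
ft_force: [0.8, 0.7, -3.4]
grip_width: 0.199
grip_force: 40.0
```

```bash
python3 - <<'E'
from h import *
f=lambda im,x,y,w,h,k:cv2.resize(im[y:y+h,x:x+w],(w*k,h*k),interpolation=cv2.INTER_CUBIC)
t,s=get_image("top"),get_image("scene");cv2.imwrite("pics/t4.png",t);cv2.imwrite("pics/s4.png",s)
cv2.imwrite("pics/c4.png",np.hstack([f(t,300,140,100,120,4),f(s,270,180,66,80,6)]));S=get_state();print(S["position"],S["tool_rot"])
E
```

```text
[ 0.58479227 -0.04239481  0.23684541] [-3.14154317e+00 -1.24096686e-03 -2.61526793e-03]
```

View pics/c4.png

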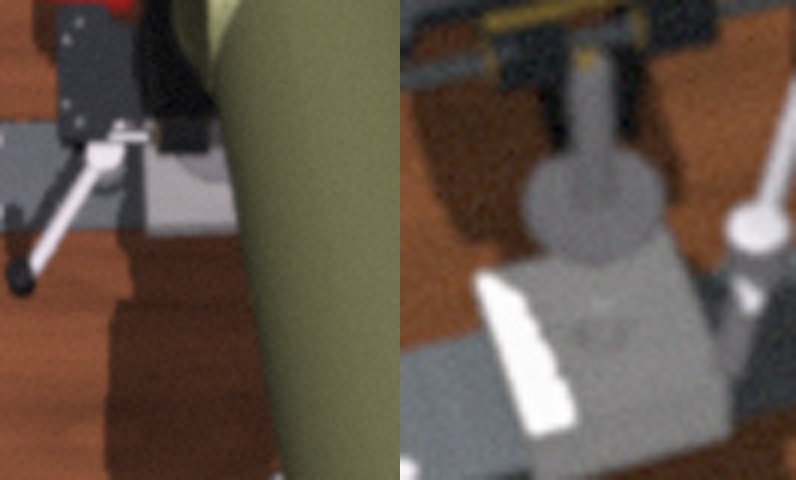

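```bash
python3 - <<'E'
from h import *
s=cv2.imread("pics/s4.png").astype(int)
k=lambda X,Y:((X+.5)/6-.5+270,(Y+.5)/6-.5+180)
for y in (203,208): print(plane("scene",k(195,y),.126))
print(plane("scene",k(188,58),.216))
C=[plane("scene",(x,y),.042) for x,y in [k(76,272),k(265,228),k(332,430),k(130,480)]]
print(np.round(C,4)); print(plane("scene",k(203,333),.042))
E
```

```text
[ 0.58867515 -0.04219176  0.126     ]
[ 0.59112796 -0.04285598  0.126     ]
[ 0.59211522 -0.04271674  0.216     ]
[[ 0.5447 -0.086   0.042 ]
 [ 0.545  -0.0017  0.042 ]
 [ 0.6537 -0.0047  0.042 ]
 [ 0.6532 -0.0897  0.042 ]]
[ 0.59145245 -0.04234101  0.042     ]
```

send_rows:
  rows:
    - {"x": 1,"y": -1,"z": -20,"hand": 10,"roll": 0}
    - {"x": 0,"y": 0,"z": -20,"hand": 10,"roll": 0}
    - {"x": 0,"y": 0,"z": -6,"hand": 10,"roll": 0}
    - {"x": 0,"y": 0,"z": -5,"hand": 10,"roll": 0}
    - {"x": 0,"y": 0,"z": 0,"hand": 10,"roll": 0}

```text
time: 6.7
position: [0.5855, -0.0439, 0.1854]
tool_rot: [3.142, 0.0, 0.001]
ft_force: [-0.5, 0.4, -3.9]
grip_width: 0.193
grip_force: 40.0
```

send_rows:
  rows:
    - {"x": 0,"y": 0,"z": -4,"hand": 10,"roll": 0}
    - {"x": 0,"y": 0,"z": -3,"hand": 10,"roll": 0}
    - {"x": 0,"y": 0,"z": 0,"hand": 10,"roll": 0}

```text
time: 7.0
position: [0.5855, -0.044, 0.1779]
tool_rot: [-3.142, 0.0, -0.002]
ft_force: [0.1, -0.0, -5.0]
grip_width: 0.196
grip_force: 40.0
```

send_rows:
  rows:
    - {"x": 0,"y": 0,"z": -5,"hand": 10,"roll": 0}
    - {"x": 0,"y": 0,"z": -5,"hand": 10,"roll": 0}
    - {"x": 0,"y": 0,"z": -4,"hand": 10,"roll": 0}
    - {"x": 0,"y": 0,"z": 0,"hand": 10,"roll": 0}
    - {"x": 0,"y": 0,"z": 0,"hand": 10,"roll": 0}

```text
time: 7.5
position: [0.5853, -0.0437, 0.1636]
tool_rot: [-3.141, -0.0, -0.0]
ft_force: [1.0, -0.1, -5.5]
grip_width: 0.196
grip_force: 40.0
```

send_rows:
  rows:
    - {"x": 0,"y": 0,"z": -1,"hand": 10,"roll": 0}
    - {"x": 0,"y": 0,"z": -1,"hand": 10,"roll": 0}
    - {"x": 0,"y": 0,"z": 0,"hand": 10,"roll": 0}

```text
time: 7.8
position: [0.5854, -0.0439, 0.162]
tool_rot: [-3.142, 0.0, -0.001]
ft_force: [1.3, 1.3, -3.8]
grip_width: 0.192
grip_force: 40.0
```

send_rows:
  rows:
    - {"x": 0,"y": 0,"z": -1,"hand": 10,"roll": 0}
    - {"x": 0,"y": 0,"z": 0,"hand": 10,"roll": 0}
    - {"x": 0,"y": 0,"z": 0,"hand": 10,"roll": 0}

```text
time: 8.1
position: [0.5854, -0.044, 0.1609]
tool_rot: [3.142, -0.0, 0.001]
ft_force: [1.1, 1.3, -2.7]
grip_width: 0.191
grip_force: 40.0
```

send_rows:
  rows:
    - {"x": 0,"y": 0,"z": -1,"hand": 10,"roll": 0}
    - {"x": 0,"y": 0,"z": 0,"hand": 10,"roll": 0}
    - {"x": 0,"y": 0,"z": 0,"hand": 10,"roll": 0}

```text
time: 8.4
position: [0.5857, -0.0439, 0.1608]
tool_rot: [3.141, 0.0, 0.002]
ft_force: [0.6, 1.4, 4.5]
grip_width: 0.197
grip_force: 40.0
```

Contact came at TCP z = 160.8 mm, exactly the parking height, so the stud is home. I release and rise.

send_rows:
  rows:
    - {"x": 0,"y": 0,"z": 0,"hand": 50,"roll": 0}
    - {"x": 0,"y": 0,"z": 0,"hand": 50,"roll": 0}
    - {"x": 0,"y": 0,"z": 0,"hand": 50,"roll": 0}
    - {"x": 0,"y": 0,"z": 0,"hand": 50,"roll": 0}
    - {"x": 0,"y": 0,"z": 20,"hand": 50,"roll": 0}
    - {"x": 0,"y": 0,"z": 40,"hand": 50,"roll": 0}
    - {"x": 0,"y": 0,"z": 30,"hand": 50,"roll": 0}
    - {"x": 0,"y": 0,"z": 0,"hand": 0,"roll": 0}
  force: 20

```text
time: 9.2
position: [0.5874, -0.0439, 0.2545]
tool_rot: [3.14, -0.0, 0.012]
ft_force: [0.4, -0.1, -0.4]
grip_width: 0.544
grip_force: 0.0
```

```bash
python3 - <<'E'
from h import *
k=lambda X,Y,x,y,f:((X+.5)/f-.5+x,(Y+.5)/f-.5+y)
a=k(114,142,290,190,8);b=k(416,27,270,172,6)
print(a,b,tri(a,b),plane("top",a,.126),plane("scene",b,.126))
f=lambda im,x,y,w,h,k:cv2.resize(im[y:y+h,x:x+w],(w*k,h*k),interpolation=cv2.INTER_CUBIC)
s=get_image("scene");cv2.imwrite("pics/c5.png",f(s,260,150,110,110,5))
E
```

```text
(303.8125, 207.3125) (338.9166666666667, 176.08333333333334) (array([500.1,  79.3, 129. ]), np.float64(0.2)) [0.50058616 0.07939735 0.126     ] [0.49741085 0.08043944 0.126     ]
```

View pics/c5.png

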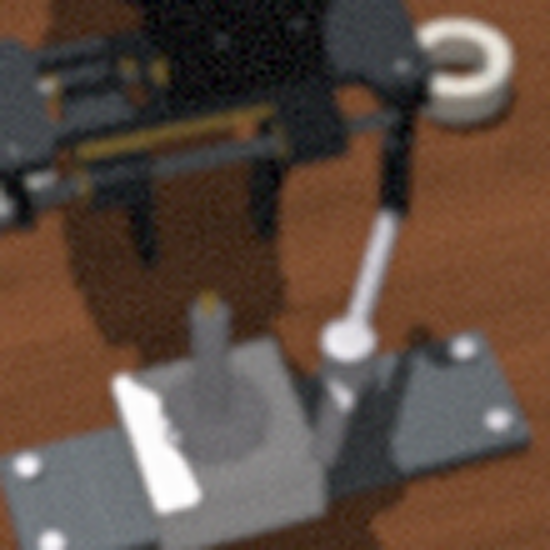

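The stud sits upright with its flange on the block, and the grip triangulates to (500, 79, 129 mm). I move closed fingers behind the grip.

send_rows:
  rows:
    - {"x": -13,"y": 12,"z": 0,"hand": 0,"roll": 7.25}
    - {"x": -13,"y": 12,"z": 0,"hand": 0,"roll": 7.25}
    - {"x": -13,"y": 12,"z": 0,"hand": 0,"roll": 7.25}
    - {"x": -13,"y": 12,"z": 0,"hand": 0,"roll": 7.25}
    - {"x": -13,"y": 12,"z": 0,"hand": 0,"roll": 7.25}
    - {"x": -13,"y": 12,"z": 0,"hand": 0,"roll": 7.25}
    - {"x": -13,"y": 12,"z": 0,"hand": 0,"roll": 7.25}
    - {"x": -12,"y": 13,"z": 0,"hand": 0,"roll": 7.25}
    - {"x": 0,"y": 0,"z": 0,"hand": 0,"roll": 0}
    - {"x": 0,"y": 0,"z": 0,"hand": 0,"roll": 0}

```text
time: 10.25
position: [0.482, 0.0523, 0.2491]
tool_rot: [2.75, 1.519, -0.001]
ft_force: [0.9, 0.3, 0.6]
grip_width: 0.002
grip_force: 0.0
```

send_rows:
  rows:
    - {"x": 0,"y": 0,"z": -40,"hand": 0,"roll": 0}
    - {"x": 0,"y": 0,"z": -40,"hand": 0,"roll": 0}
    - {"x": 0,"y": 0,"z": -14,"hand": 0,"roll": 0}
    - {"x": 0,"y": 0,"z": 0,"hand": 0,"roll": 0}
    - {"x": 0,"y": 0,"z": 0,"hand": 0,"roll": 0}

```text
time: 10.75
position: [0.4832, 0.0529, 0.1567]
tool_rot: [-2.749, -1.521, -0.002]
ft_force: [-0.0, 0.1, 0.6]
grip_width: 0.005
grip_force: 0.0
```

```bash
python3 - <<'E'
import numpy as np
S=np.array([584,26.5]);
# TCP path rigid with the lever: 18.5 mm behind grip centre; contact pose at 148 deg
def tcp(th,b=18.5):
    a=np.radians(th);return S+100*np.array([np.cos(a),np.sin(a)])-b*np.array([np.sin(a),-np.cos(a)])
th=[148]+list(np.arange(141,83,-7));P=[tcp(t) for t in th]
for t,p,d in zip(th,P,np.vstack([[0,0],np.diff(P,axis=0)])): print(t,p.round(1),d.round(1))
E
```

```text
148 [489.4  63.8] [0. 0.]
141 [494.6  75.1] [ 5.3 11.3]
134 [501.2  85.6] [ 6.6 10.5]
127 [509.   95.2] [7.8 9.6]
120 [518.  103.9] [8.9 8.6]
113 [527.9 111.3] [9.9 7.5]
106 [538.7 117.5] [10.8  6.2]
99 [550.1 122.4] [11.4  4.8]
92 [562.  125.8] [11.9  3.4]
85 [574.3 127.7] [12.3  1.9]
```

send_rows:
  rows:
    - {"x": 6,"y": 11,"z": 0,"hand": 0,"roll": 0}
    - {"x": 5.3,"y": 11.3,"z": 0,"hand": 0,"roll": -7}
    - {"x": 6.6,"y": 10.5,"z": 0,"hand": 0,"roll": -7}
    - {"x": 7.8,"y": 9.6,"z": 0,"hand": 0,"roll": -7}
    - {"x": 8.9,"y": 8.6,"z": 0,"hand": 0,"roll": -7}
    - {"x": 9.9,"y": 7.5,"z": 0,"hand": 0,"roll": -7}
    - {"x": 0,"y": 0,"z": 0,"hand": 0,"roll": 0}

```text
time: 11.45
position: [0.5287, 0.1123, 0.1579]
tool_rot: [3.079, 0.626, 0.006]
ft_force: [-0.1, -0.3, -0.8]
grip_width: 0.012
grip_force: 0.0
```

send_rows:
  rows:
    - {"x": 3.6,"y": 2.1,"z": 0,"hand": 0,"roll": -2.3}
    - {"x": 3.6,"y": 2.1,"z": 0,"hand": 0,"roll": -2.3}
    - {"x": 3.6,"y": 2.0,"z": 0,"hand": 0,"roll": -2.4}

```text
time: 11.75
position: [0.5377, 0.1174, 0.1572]
tool_rot: [3.11, 0.438, 0.002]
ft_force: [-1.8, -0.8, 0.7]
grip_width: 0.009
grip_force: 0.8
```

```bash
python3 - <<'E'
from h import *
f=lambda im,x,y,w,h,k:cv2.resize(im[y:y+h,x:x+w],(w*k,h*k),interpolation=cv2.INTER_CUBIC)
s=get_image("scene");t=get_image("top");cv2.imwrite("pics/c6.png",np.hstack([f(s,290,150,100,120,4),f(t,260,120,100,120,4)]));print(get_state()["ft_force"])
E
```

```text
[-0.30230174  0.56324465 -0.28720979]
```

View pics/c6.png

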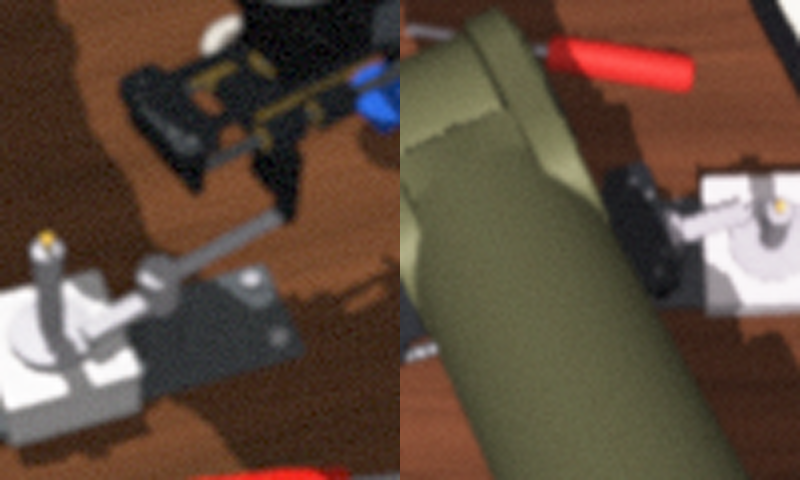

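The lever is turning and the dog is nearing the flange at crop (110,320), with the stud undisturbed. I creep on.

send_rows:
  rows:
    - {"x": 2.3,"y": 1.1,"z": 0,"hand": 0,"roll": -1.4}
    - {"x": 2.3,"y": 1.0,"z": 0,"hand": 0,"roll": -1.4}
    - {"x": 2.3,"y": 0.9,"z": 0,"hand": 0,"roll": -1.4}
    - {"x": 2.3,"y": 0.9,"z": 0,"hand": 0,"roll": -1.4}
    - {"x": 0,"y": 0,"z": 0,"hand": 0,"roll": 0}

```text
time: 12.35
position: [0.547, 0.1216, 0.1558]
tool_rot: [-3.129, -0.284, -0.0]
ft_force: [-1.3, -1.0, 0.4]
grip_width: 0.006
grip_force: 0.4
```

send_rows:
  rows:
    - {"x": 2.4,"y": 0.9,"z": 0,"hand": 0,"roll": -1.4}
    - {"x": 0,"y": 0,"z": 0,"hand": 0,"roll": 0}
    - {"x": 0,"y": 0,"z": 0,"hand": 0,"roll": 0}

```text
time: 12.65
position: [0.5492, 0.1225, 0.1557]
tool_rot: [-3.132, -0.247, -0.0]
ft_force: [-0.9, -0.4, 0.1]
grip_width: 0.006
grip_force: 0.4
```

send_rows:
  rows:
    - {"x": 2.4,"y": 0.8,"z": 0,"hand": 0,"roll": -1.4}
    - {"x": 0,"y": 0,"z": 0,"hand": 0,"roll": 0}
    - {"x": 0,"y": 0,"z": 0,"hand": 0,"roll": 0}

```text
time: 12.95
position: [0.5515, 0.1233, 0.1557]
tool_rot: [-3.135, -0.208, 0.0]
ft_force: [-1.2, 0.3, -0.4]
grip_width: 0.006
grip_force: 0.4
```

send_rows:
  rows:
    - {"x": 2.4,"y": 0.7,"z": 0,"hand": 0,"roll": -1.4}
    - {"x": 0,"y": 0,"z": 0,"hand": 0,"roll": 0}
    - {"x": 0,"y": 0,"z": 0,"hand": 0,"roll": 0}

```text
time: 13.25
position: [0.5539, 0.1241, 0.1557]
tool_rot: [-3.137, -0.17, -0.0]
ft_force: [-0.2, -0.5, -0.4]
grip_width: 0.006
grip_force: 0.5
```

send_rows:
  rows:
    - {"x": 2.4,"y": 0.6,"z": 0,"hand": 0,"roll": -1.4}
    - {"x": 0,"y": 0,"z": 0,"hand": 0,"roll": 0}
    - {"x": 0,"y": 0,"z": 0,"hand": 0,"roll": 0}

```text
time: 13.55
position: [0.5564, 0.1248, 0.1558]
tool_rot: [-3.139, -0.132, -0.0]
ft_force: [-1.2, 0.0, 0.5]
grip_width: 0.006
grip_force: 0.5
```

send_rows:
  rows:
    - {"x": 2.5,"y": 0.6,"z": 0,"hand": 0,"roll": -1.4}
    - {"x": 0,"y": 0,"z": 0,"hand": 0,"roll": 0}
    - {"x": 0,"y": 0,"z": 0,"hand": 0,"roll": 0}

```text
time: 13.85
position: [0.5589, 0.1253, 0.1558]
tool_rot: [-3.14, -0.093, -0.0]
ft_force: [-0.3, 1.6, 0.2]
grip_width: 0.007
grip_force: 0.6
```

send_rows:
  rows:
    - {"x": 2.5,"y": 0.5,"z": 0,"hand": 0,"roll": -1.4}
    - {"x": 0,"y": 0,"z": 0,"hand": 0,"roll": 0}
    - {"x": 0,"y": 0,"z": 0,"hand": 0,"roll": 0}

```text
time: 14.15
position: [0.5615, 0.1258, 0.1558]
tool_rot: [-3.141, -0.055, -0.0]
ft_force: [-1.0, 1.3, 0.4]
grip_width: 0.004
grip_force: 0.7
```

send_rows:
  rows:
    - {"x": 2.5,"y": 0.5,"z": 0,"hand": 0,"roll": -1.4}
    - {"x": 0,"y": 0,"z": 0,"hand": 0,"roll": 0}
    - {"x": 0,"y": 0,"z": 0,"hand": 0,"roll": 0}

```text
time: 14.45
position: [0.564, 0.1263, 0.1558]
tool_rot: [-3.141, -0.016, -0.0]
ft_force: [-1.7, 1.7, 0.1]
grip_width: 0.0
grip_force: 0.8
```

send_rows:
  rows:
    - {"x": 2.5,"y": 0.4,"z": 0,"hand": 0,"roll": -1.4}
    - {"x": 0,"y": 0,"z": 0,"hand": 0,"roll": 0}
    - {"x": 0,"y": 0,"z": 0,"hand": 0,"roll": 0}

```text
time: 14.75
position: [0.5664, 0.1267, 0.1558]
tool_rot: [-3.141, 0.022, -0.0]
ft_force: [-1.5, 2.2, 0.0]
grip_width: 0.003
grip_force: 1.0
```

send_rows:
  rows:
    - {"x": 2.5,"y": 0.2,"z": 0,"hand": 0,"roll": -1.4}
    - {"x": 0,"y": 0,"z": 0,"hand": 0,"roll": 0}
    - {"x": 0,"y": 0,"z": 0,"hand": 0,"roll": 0}

```text
time: 15.05
position: [0.5678, 0.1271, 0.1558]
tool_rot: [3.141, -0.061, -0.004]
ft_force: [-4.7, 2.1, 2.9]
grip_width: 0.006
grip_force: 3.0
```

The stop is felt. I build up the lean in small steps.

send_rows:
  rows:
    - {"x": 0.8,"y": 0,"z": 0,"hand": 0,"roll": 0}
    - {"x": 0,"y": 0,"z": 0,"hand": 0,"roll": 0}
    - {"x": 0,"y": 0,"z": 0,"hand": 0,"roll": 0}

```text
time: 15.35
position: [0.5682, 0.1272, 0.1557]
tool_rot: [3.141, -0.061, -0.005]
ft_force: [-6.0, 2.3, 5.0]
grip_width: 0.005
grip_force: 3.5
```

send_rows:
  rows:
    - {"x": 0.6,"y": 0,"z": 0.8,"hand": 0,"roll": 0}
    - {"x": 0,"y": 0,"z": 0,"hand": 0,"roll": 0}
    - {"x": 0,"y": 0,"z": 0,"hand": 0,"roll": 0}

```text
time: 15.65
position: [0.5683, 0.1271, 0.1558]
tool_rot: [3.14, -0.061, -0.007]
ft_force: [-6.1, 2.6, 0.9]
grip_width: 0.006
grip_force: 3.6
```

send_rows:
  rows:
    - {"x": 1.2,"y": 0,"z": 0.2,"hand": 0,"roll": 0}
    - {"x": 0,"y": 0,"z": 0,"hand": 0,"roll": 0}
    - {"x": 0,"y": 0,"z": 0,"hand": 0,"roll": 0}

```text
time: 15.95
position: [0.5689, 0.1272, 0.1558]
tool_rot: [3.14, -0.06, -0.01]
ft_force: [-7.6, 2.6, 1.6]
grip_width: 0.009
grip_force: 4.4
```

send_rows:
  rows:
    - {"x": 1.0,"y": 0,"z": 0.5,"hand": 0,"roll": 0}
    - {"x": 0.8,"y": 0,"z": 0.2,"hand": 0,"roll": 0}
    - {"x": 0,"y": 0,"z": 0,"hand": 0,"roll": 0}
    - {"x": 0,"y": 0,"z": 0,"hand": 0,"roll": 0}

```text
time: 16.35
position: [0.5696, 0.1272, 0.1559]
tool_rot: [3.14, -0.06, -0.014]
ft_force: [-10.3, 2.5, 1.2]
grip_width: 0.007
grip_force: 5.4
```

Now 10 N. I hold for a bit over a second, reading between calls.

send_rows:
  rows:
    - {"x": 0,"y": 0,"z": 0,"hand": 0,"roll": 0}
    - {"x": 0,"y": 0,"z": 0,"hand": 0,"roll": 0}
    - {"x": 0,"y": 0,"z": 0,"hand": 0,"roll": 0}

```text
time: 16.65
position: [0.5696, 0.1272, 0.1559]
tool_rot: [3.14, -0.06, -0.014]
ft_force: [-8.9, 1.7, 1.3]
grip_width: 0.008
grip_force: 5.3
```

send_rows:
  rows:
    - {"x": 0,"y": 0,"z": 0,"hand": 0,"roll": 0}
    - {"x": 0,"y": 0,"z": 0,"hand": 0,"roll": 0}
    - {"x": 0,"y": 0,"z": 0,"hand": 0,"roll": 0}
    - {"x": 0,"y": 0,"z": 0,"hand": 0,"roll": 0}
    - {"x": 0,"y": 0,"z": 0,"hand": 0,"roll": 0}
    - {"x": 0,"y": 0,"z": 0,"hand": 0,"roll": 0}

```text
time: 17.25
position: [0.5696, 0.1272, 0.1559]
tool_rot: [3.14, -0.06, -0.014]
ft_force: [-9.2, 2.4, 1.4]
grip_width: 0.008
grip_force: 5.3
```

send_rows:
  rows:
    - {"x": 0,"y": 0,"z": 0,"hand": 0,"roll": 0}
    - {"x": 0,"y": 0,"z": 0,"hand": 0,"roll": 0}
    - {"x": 0,"y": 0,"z": 0,"hand": 0,"roll": 0}
    - {"x": 0,"y": 0,"z": 0,"hand": 0,"roll": 0}
    - {"x": 0,"y": 0,"z": 0,"hand": 0,"roll": 0}
    - {"x": 0,"y": 0,"z": 0,"hand": 0,"roll": 0}

```text
time: 17.85
position: [0.5696, 0.1272, 0.1559]
tool_rot: [3.14, -0.06, -0.014]
ft_force: [-10.0, 2.4, 1.3]
grip_width: 0.009
grip_force: 5.3
```

The force was steady at about 9.6 N and nothing turned. I add a touch to sit nearer 10 N and hold again.

send_rows:
  rows:
    - {"x": 0.5,"y": 0,"z": 0,"hand": 0,"roll": 0}
    - {"x": 0,"y": 0,"z": 0,"hand": 0,"roll": 0}
    - {"x": 0,"y": 0,"z": 0,"hand": 0,"roll": 0}
    - {"x": 0,"y": 0,"z": 0,"hand": 0,"roll": 0}
    - {"x": 0,"y": 0,"z": 0,"hand": 0,"roll": 0}
    - {"x": 0,"y": 0,"z": 0,"hand": 0,"roll": 0}
    - {"x": 0,"y": 0,"z": 0,"hand": 0,"roll": 0}

```text
time: 18.55
position: [0.5698, 0.1273, 0.1559]
tool_rot: [3.14, -0.06, -0.015]
ft_force: [-11.0, 2.0, 2.2]
grip_width: 0.006
grip_force: 5.7
```

send_rows:
  rows:
    - {"x": 0,"y": 0,"z": 0,"hand": 0,"roll": 0}
    - {"x": 0,"y": 0,"z": 0,"hand": 0,"roll": 0}
    - {"x": 0,"y": 0,"z": 0,"hand": 0,"roll": 0}
    - {"x": 0,"y": 0,"z": 0,"hand": 0,"roll": 0}
    - {"x": 0,"y": 0,"z": 0,"hand": 0,"roll": 0}
    - {"x": 0,"y": 0,"z": 0,"hand": 0,"roll": 0}
    - {"x": 0,"y": 0,"z": 0,"hand": 0,"roll": 0}

```text
time: 19.25
position: [0.5698, 0.1272, 0.1559]
tool_rot: [3.14, -0.06, -0.015]
ft_force: [-10.3, 3.0, 2.4]
grip_width: 0.002
grip_force: 5.7
```

send_rows:
  rows:
    - {"x": -3,"y": 0,"z": 0,"hand": 0,"roll": 0}
    - {"x": -6,"y": 0,"z": 0,"hand": 0,"roll": 0}
    - {"x": -16,"y": 0,"z": 0,"hand": 0,"roll": 0}
    - {"x": 0,"y": 0,"z": 20,"hand": 0,"roll": 0}
    - {"x": 0,"y": 0,"z": 40,"hand": 0,"roll": 0}
    - {"x": 0,"y": 0,"z": 40,"hand": 50,"roll": 2}
    - {"x": 5,"y": -30,"z": 0,"hand": 50,"roll": 0}
    - {"x": 10,"y": -40,"z": 0,"hand": 50,"roll": 0}
    - {"x": 10,"y": -40,"z": 0,"hand": 50,"roll": 0}
    - {"x": 10,"y": -40,"z": 0,"hand": 50,"roll": 0}

```text
time: 20.25
position: [0.5845, -0.0263, 0.2583]
tool_rot: [3.139, -0.008, 0.004]
ft_force: [0.5, 0.2, -0.2]
grip_width: 0.373
grip_force: 0.0
```

send_rows:
  rows:
    - {"x": 0,"y": -10,"z": 0,"hand": 50,"roll": 0}
    - {"x": 0,"y": 0,"z": 0,"hand": 50,"roll": 0}
    - {"x": 0,"y": 0,"z": 0,"hand": 50,"roll": 0}

```text
time: 20.55
position: [0.5837, -0.0325, 0.2578]
tool_rot: [-3.141, 0.005, -0.001]
ft_force: [-0.6, 0.2, -0.3]
grip_width: 0.557
grip_force: 0.0
```

```bash
python3 - <<'E'
from h import *
f=lambda im,x,y,w,h,k:cv2.resize(im[y:y+h,x:x+w],(w*k,h*k),interpolation=cv2.INTER_CUBIC)
s=get_image("scene");cv2.imwrite("pics/c7.png",f(s,260,150,130,110,5));S=get_state();print(S["position"],S["tool_rot"],S["ft_force"])
E
```

```text
[ 0.58366595 -0.03149668  0.25781218] [-3.14123411e+00  2.46080857e-03 -1.10315803e-03] [ 0.32668585  0.64382732 -0.43670769]
```

View pics/c7.png

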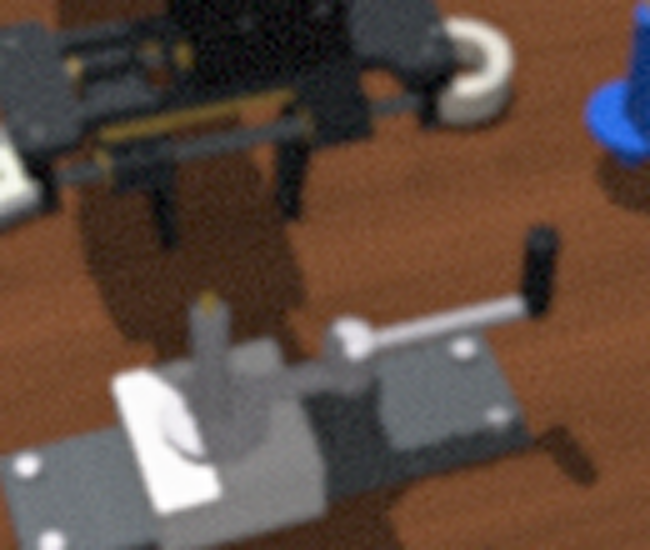

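The clamp is shut, with the dog at crop (290,380) over the flange, and the stud is upright at (210,330). I go down to grasp the neck for the tug.

send_rows:
  rows:
    - {"x": 2,"y": -12.4,"z": 0,"hand": 50,"roll": 0}
    - {"x": 0,"y": 0,"z": -40,"hand": 50,"roll": 0}
    - {"x": 0,"y": 0,"z": -37,"hand": 50,"roll": 0}
    - {"x": 0,"y": 0,"z": -20,"hand": 50,"roll": 0}
    - {"x": 0,"y": 0,"z": 0,"hand": 50,"roll": 0}
    - {"x": 0,"y": 0,"z": 0,"hand": 50,"roll": 0}

```text
time: 21.2
position: [0.5861, -0.0453, 0.1611]
tool_rot: [3.142, -0.004, 0.001]
ft_force: [0.8, 0.2, -0.4]
grip_width: 0.573
grip_force: 0.0
```

send_rows:
  rows:
    - {"x": 0,"y": 0,"z": 0,"hand": 10,"roll": 0}
    - {"x": 0,"y": 0,"z": 0,"hand": 10,"roll": 0}
    - {"x": 0,"y": 0,"z": 0,"hand": 10,"roll": 0}
    - {"x": 0,"y": 0,"z": 0,"hand": 10,"roll": 0}
    - {"x": 0,"y": 0,"z": 0,"hand": 10,"roll": 0}
    - {"x": 0,"y": 0,"z": 0,"hand": 10,"roll": 0}
    - {"x": 0,"y": 0,"z": 0,"hand": 10,"roll": 0}
    - {"x": 0,"y": 0,"z": 0,"hand": 10,"roll": 0}
  force: 50

```text
time: 22.0
position: [0.586, -0.0447, 0.1608]
tool_rot: [-3.141, 0.005, -0.001]
ft_force: [-0.1, 3.1, 2.2]
grip_width: 0.194
grip_force: 50.0
```

send_rows:
  rows:
    - {"x": 0,"y": 1,"z": 0,"hand": 10,"roll": 0}
    - {"x": 0,"y": 0,"z": 1,"hand": 10,"roll": 0}
    - {"x": 0,"y": 0,"z": 1,"hand": 10,"roll": 0}
    - {"x": 0,"y": 0,"z": 0,"hand": 10,"roll": 0}
    - {"x": 0,"y": 0,"z": 0,"hand": 10,"roll": 0}

```text
time: 22.5
position: [0.5855, -0.0446, 0.1619]
tool_rot: [-3.141, 0.006, 0.001]
ft_force: [3.1, 2.0, -7.0]
grip_width: 0.194
grip_force: 50.0
```

send_rows:
  rows:
    - {"x": 0,"y": 0,"z": 1,"hand": 10,"roll": 0}
    - {"x": 0,"y": 0,"z": 0,"hand": 10,"roll": 0}
    - {"x": 0,"y": 0,"z": 0,"hand": 10,"roll": 0}

```text
time: 22.8
position: [0.5856, -0.0446, 0.1634]
tool_rot: [-3.142, 0.006, 0.001]
ft_force: [3.0, 1.7, -6.0]
grip_width: 0.192
grip_force: 50.0
```

send_rows:
  rows:
    - {"x": 0.5,"y": 0.5,"z": 0.5,"hand": 10,"roll": 0}
    - {"x": 0,"y": 0,"z": 0.5,"hand": 10,"roll": 0}
    - {"x": 0,"y": 0,"z": 0,"hand": 10,"roll": 0}
    - {"x": 0,"y": 0,"z": 0,"hand": 10,"roll": 0}

```text
time: 23.2
position: [0.5858, -0.0445, 0.1642]
tool_rot: [3.141, -0.006, -0.002]
ft_force: [2.7, 1.2, -7.9]
grip_width: 0.195
grip_force: 50.0
```

send_rows:
  rows:
    - {"x": 0.5,"y": 0.5,"z": 0.8,"hand": 10,"roll": 0}
    - {"x": 0,"y": 0,"z": 0.5,"hand": 10,"roll": 0}
    - {"x": 0,"y": 0,"z": 0,"hand": 10,"roll": 0}
    - {"x": 0,"y": 0,"z": 0,"hand": 10,"roll": 0}

```text
time: 23.6
position: [0.586, -0.0442, 0.1652]
tool_rot: [3.141, -0.006, -0.003]
ft_force: [0.9, 0.1, -11.6]
grip_width: 0.196
grip_force: 50.0
```

send_rows:
  rows:
    - {"x": 0,"y": 0,"z": 0.9,"hand": 10,"roll": 0}
    - {"x": 0,"y": 0,"z": 0,"hand": 10,"roll": 0}
    - {"x": 0,"y": 0,"z": 0,"hand": 10,"roll": 0}

```text
time: 23.9
position: [0.586, -0.0441, 0.166]
tool_rot: [3.141, -0.006, -0.003]
ft_force: [0.5, -1.4, -14.2]
grip_width: 0.193
grip_force: 50.0
```

send_rows:
  rows:
    - {"x": 0,"y": 0,"z": 0,"hand": 10,"roll": 0}
    - {"x": 0,"y": 0,"z": 0,"hand": 10,"roll": 0}
    - {"x": 0,"y": 0,"z": 0,"hand": 10,"roll": 0}

```text
time: 24.2
position: [0.5862, -0.044, 0.1662]
tool_rot: [3.141, -0.006, -0.002]
ft_force: [0.5, -1.6, -15.6]
grip_width: 0.194
grip_force: 50.0
```

send_rows:
  rows:
    - {"x": 0,"y": 0,"z": 0,"hand": 10,"roll": 0}
    - {"x": 0,"y": 0,"z": 0,"hand": 10,"roll": 0}
    - {"x": 0,"y": 0,"z": 0,"hand": 10,"roll": 0}

```text
time: 24.5
position: [0.5862, -0.044, 0.1664]
tool_rot: [3.141, -0.006, -0.002]
ft_force: [-0.6, -2.1, -15.1]
grip_width: 0.196
grip_force: 50.0
```

The tug held. I lower the stud home.

send_rows:
  rows:
    - {"x": 0,"y": 0,"z": -1.5,"hand": 10,"roll": 0}
    - {"x": 0,"y": 0,"z": -1.5,"hand": 10,"roll": 0}
    - {"x": 0,"y": 0,"z": -1.5,"hand": 10,"roll": 0}
    - {"x": 0,"y": 0,"z": -1,"hand": 10,"roll": 0}
    - {"x": 0,"y": 0,"z": 0,"hand": 10,"roll": 0}
    - {"x": 0,"y": 0,"z": 0,"hand": 10,"roll": 0}

```text
time: 25.1
position: [0.5876, -0.0431, 0.1622]
tool_rot: [-3.141, 0.005, -0.004]
ft_force: [-0.5, -0.9, -5.4]
grip_width: 0.19
grip_force: 50.0
```

send_rows:
  rows:
    - {"x": 0,"y": 0,"z": -0.7,"hand": 10,"roll": 0}
    - {"x": 0,"y": 0,"z": 0,"hand": 10,"roll": 0}
    - {"x": 0,"y": 0,"z": 0,"hand": 10,"roll": 0}

```text
time: 25.4
position: [0.587, -0.0434, 0.1608]
tool_rot: [-3.141, 0.005, -0.001]
ft_force: [0.7, 0.8, -2.9]
grip_width: 0.196
grip_force: 50.0
```

send_rows:
  rows:
    - {"x": 0,"y": 0,"z": -0.7,"hand": 10,"roll": 0}
    - {"x": 0,"y": 0,"z": -0.5,"hand": 10,"roll": 0}
    - {"x": 0,"y": 0,"z": 0,"hand": 10,"roll": 0}

```text
time: 25.7
position: [0.5871, -0.0433, 0.1607]
tool_rot: [3.141, -0.005, 0.002]
ft_force: [-2.4, 0.4, 5.2]
grip_width: 0.193
grip_force: 50.0
```

Seated and pressing lightly. I release and leave.

send_rows:
  rows:
    - {"x": 0,"y": 0,"z": 0,"hand": 50,"roll": 0}
    - {"x": 0,"y": 0,"z": 0,"hand": 50,"roll": 0}
    - {"x": 0,"y": 0,"z": 0,"hand": 50,"roll": 0}
    - {"x": 0,"y": 0,"z": 0,"hand": 50,"roll": 0}
    - {"x": 0,"y": 0,"z": 20,"hand": 50,"roll": 0}
    - {"x": 0,"y": 0,"z": 40,"hand": 50,"roll": 0}
    - {"x": 0,"y": 0,"z": 45,"hand": 50,"roll": 0}
    - {"x": 0,"y": 0,"z": 30,"hand": 50,"roll": 0}
    - {"x": 0,"y": 0,"z": 0,"hand": 50,"roll": 0}

```text
time: 26.6
position: [0.589, -0.0434, 0.2997]
tool_rot: [3.14, -0.006, 0.014]
ft_force: [0.3, 0.4, -0.3]
grip_width: 0.574
grip_force: 0.0
```

```bash
python3 - <<'E'
from h import *
s=get_image("scene");cv2.imwrite("pics/c8.png",cv2.resize(s[110:300,220:520],None,fx=2.6,fy=2.6,interpolation=cv2.INTER_CUBIC));S=get_state();print(S["position"],S["ft_force"],S["time"])
E
```

```text
[ 0.58786265 -0.04358098  0.29682971] [0.07769702 0.38108635 0.34865008] 26.65
```

View pics/c8.png

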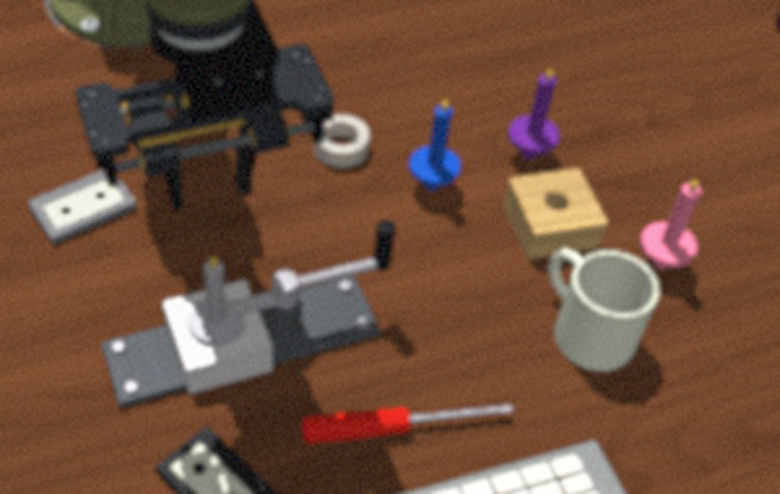

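The stud is home at crop (213,300), the clamp is shut with its lever at (385,245), the parking block is empty and the bystanders haven't moved. I hand in.

```bash
python3 -c "
from bench import *
print(close_job())"
```

```text
the job is handed in; nothing more can be done
None
```

The job is handed in after 26.65 s: the stud is home and the clamp shut, the lever was leaned on at about 10 N for over a second without turning further, the tug of about 10 N over the stud's weight held for over half a second, and the last picture shows the nearby bystanders where they were.

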